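# Make up two conveyor-roller repair kits

## Robot

A 6-joint arm with a two-finger parallel gripper is mounted at the origin on the work surface. World frame = base frame: x ahead of the robot, y to its left, z up, the work surface at z = 0. Lengths are in m, angles in rad, forces in N, time in s.
With the tool pointing down it reaches from about 0.375 to 0.975 m from the base axis. Payload 3.8 kg.
Tool frame: the origin (TCP) lies on the centre line of the jaws, within the pads' length; the fingertips stand 14 mm ahead of it and the grasp point (between the pads) lies 5 mm behind it; z points along the fingers, y is the line along which they close (so a half turn about z gives the same grasp; the last joint's range is limited). The gripper opens to 85 mm and grips with 20 to 120 N. Pads are 22 mm wide; open, the fingers measure 114 mm over their backs; the gripper's body (76 mm by 85 mm) begins 54 mm behind the grasp point. The pads swing forward as they close: fully open they stand 13 mm farther back than shut.
Start: joints at [1.289, 0.264, 1.604, -0, 1.274, -0.037], TCP at [0.164, 0.655, 0.245] pointing down, gripper open.
Joint ranges: [-2.63, 2.63], [-0.94, 2.18], [0.31, 2.57], [-1.31, 4.45], [0, 2.66], [-2.55, 2.55]. Speed limits (rad/s): [2.57, 2.57, 3.14, 3.14, 3.14, 3.14].

## Interface

Orientations are given as a rotation vector (axis times angle).
In Python, from workcell import bot, eyes, spot_in gives the robot as it stands.
- The arm moves only by the tool carry_out, never from a script. Its argument "series" is text: rows parted by semicolons, each of 4 numbers parted by spaces: the shift along the world's x, y, z in m, then the turn about the world's z in degrees. In form: tx ty tz roll; .... A call has 1 to 20 rows; each row shifts and turns the commanded pose from where the row before left it; what a row does not reach is not made up. A row lasts 1/8 s, in which the tool goes at most 62.5 mm and 10.7 degrees, less where a joint would pass 70% of its speed; a pose out of reach is approached as far as the arm can. A call is refused whole if a number of a shift passes 0.0625 or a number of a turn 10.7, either way. A call with a gripper value outside its range is refused whole. "jaw" is the gripper command: -1 is shut, 1 is fully open, values between are in proportion, set as the call begins (left out, the last holds). The fingers move at their own pace and stop on an object; "grip_force" is the grip in N (left out, the last holds). Time passes only in rows, so rows that do not move let the fingers close. It gives the time, the measured TCP pose, the force, the opening and the grip force at its end, in the units of the state.
- bot.read_state(): the state, without advancing time (a new reading comes with each control period).
- eyes.read_camera(name): name is "scene" or "side" or "wrist"; returns (picture, depth): 400x640x3 uint8, blue, green, red; 400x640 float32, m along the optical axis (not along the pixel's ray), 0 where there is no reading.
- eyes.get_calibration(name): a dict with "K" (3x3 intrinsics, pixels), "position" and "rotation" of the camera in the world; the wrist camera has in their place "T_tool_cam" (4x4, takes a point from camera to tool coordinates, whose origin is the TCP and whose axes are the flange's). Camera axes: x right, y down, z forward; pixel columns grow to the right and rows downward; lengths in m; the calibration is good to about 2 mm. A picture is of the moment at which its call begins: read the wrist's pose just before it. get_calibration takes no time and is no camera call.
- bot.finish_job(): hands the job in; it is judged then, once.
Trained networks look in the newest picture that a camera, given by its name, has taken for a name from the list of things; names that differ only in an ending like _2 or _b are one class to them, and where a whole thing is asked for, a point or a joint stands for the part that bears it (a point fixed in the world has none). Each returns a list of dicts, best first, with "score" (0 to 1); they miss things now and then, are a little off and sometimes report something else, mostly with a low value. They report only what shows in the picture. A call takes as long as a camera call. They do not tell look-alikes from the thing itself.
- spot_in(camera, target): "rect" ([centre column, centre row, width, height] in pixels, round what is visible of it).
The state is a dict: "time": time; "q": joint angles; "joint_vel": joint speeds; "joint_torque": joint torques, N m; "tool_pos": TCP position; "tcp_rot": TCP orientation; "wrist_force": force on the tool from outside, world axes, zero at the start; "torque": the same for the moment, N m; "width": opening from 0.0 (shut) to 1.0 (fully open); "grip_force": force on a finger pad.
Only numpy, scipy, OpenCV 4.12 (cv2) and the standard library are available. Lean on these libraries where they do the work, as an engineer would, in place of code of your own. Each camera call takes 0.05 s, during which the arm holds its last target. There are 200 camera calls.

## Task

Make up the two roller repair kits on the bench, each part set down flat in the middle of its own bay, in the order it goes onto the shaft, counting bays from the tray's handle end: the three-bay tray gets the large bearing, then the large nut, then the jaw coupling hub; the two-bay tray gets the small bearing, then the small nut. Set the parts down rather than letting them fall, and leave the shaft collar, the pipe elbow and the bolt standing where they are. Finish with all five parts released and at rest in their trays.

Things in the scene. Friction and masses are not known exactly. Their poses are not given: they have to be found in the camera images.
- bearing_large: (sizes in mm) large sealed ball bearing lying flat: bright steel outer and inner rings with a black seal between, outer diameter 52, bore 25, height 21. About 0.19 kg. Origin at the centre of its underside, z up.
- bearing_small: (sizes in mm) small sealed ball bearing lying flat, same look: outer diameter 35, bore 15, height 16. About 0.07 kg. Origin at the centre of its underside, z up.
- nut_large: (sizes in mm) large plain steel hexagon nut lying flat: 46 across the flats (53 across the corners), threaded hole 29, height 25. About 0.22 kg. Origin at the centre of its underside, z up; its x axis is square to a pair of flats, the other flats follow every 60 degrees.
- nut_small: (sizes in mm) small plain steel hexagon nut lying flat: 30 across the flats (35 across the corners), hole 19, height 18. About 0.065 kg. Origin at the centre of its underside, z up; its x axis is square to a pair of flats, the other flats follow every 60 degrees.
- coupling_hub: (sizes in mm) dark steel jaw coupling hub standing on its plain face: round body of diameter 44 and height 21 with a 20 bore, and three jaws standing up 13 more from its rim (34 high in all, the jaws' outsides in line with the body's). About 0.18 kg. Origin at the centre of its underside, z up; one jaw lies along x, the others at 120 degrees to it.
- tray_long: (sizes in mm) three-bay kit tray of bare sheet metal that does not move: 285 long (x) by 118 wide (y), floor 3 thick, rim 14 high and 3 thick, with two cross dividers 12 high making three bays in a row, each 91 by 112 inside. A dark bow handle (r 4, 13 high, reaching 30 out) is at its -x end only. Origin at the centre of its underside, z up; bay centres at x = -94 (first, at the handle), 0 and +94, y = 0.
- tray_short: (sizes in mm) two-bay kit tray of the same make that does not move: 191 long (x) by 118 wide (y), floor 3 thick, rim 14 high and 3 thick, with one cross divider 12 high making two bays, each about 91 by 112 inside. A dark bow handle (r 4, 13 high, reaching 30 out) is at its -x end only. Origin at the centre of its underside, z up; bay centres at x = -47 (first, at the handle) and +47, y = 0.
- collar: (sizes in mm) bystander to be left alone: split steel shaft collar lying flat, a plain ring without a black seal, outer diameter 45, bore 25, height 15, with two thin black slits. Origin at the centre of its underside, z up.
- elbow: (sizes in mm) bystander to be left alone: dark malleable-iron 90 degree pipe elbow lying flat, about 55 by 55 and 34 high, its two mouths towards its +x and +y. Origin at the middle of that square on the bench, z up.
- bolt: (sizes in mm) bystander to be left alone: steel hexagon-head bolt standing on its head, head 36 across the flats and 15 high, shank of diameter 24, 60 high in all. Origin at the centre of its underside, z up.
Things that resemble listed ones, but are neither listed nor needed, are in the scene too. Leave any purple or red look-alike of the bearing_large alone.

How it is judged:
At the end, for the whole second after the job is handed in: Bays from the handle end: large bearing, large nut, hub in the long tray; small bearing, small nut in the short one. Each centred in its bay within 15 mm along and across, flat on the floor (4 mm, 0.1 rad), at rest. Collar, elbow, bolt within 30 mm of their start, bolt upright (x of bearing_large in the frame of tray_long between -0.109 and -0.079 m and y of bearing_large in the frame of tray_long between -0.015 and 0.015 m and z of bearing_large in the frame of tray_long between -0.001 and 0.007 m and angle between each of bearing_large, nut_large, coupling_hub, bearing_small, nut_small's own z axis and vertical below 0.1 rad and linear speed of each of bearing_large, nut_large, coupling_hub, bearing_small, nut_small below 0.02 m/s and angular speed of each of bearing_large, nut_large, coupling_hub, bearing_small, nut_small below 0.2 rad/s and x of nut_large in the frame of tray_long between -0.015 and 0.015 m and y of nut_large in the frame of tray_long between -0.015 and 0.015 m and z of nut_large in the frame of tray_long between -0.001 and 0.007 m and x of coupling_hub in the frame of tray_long between 0.079 and 0.109 m and y of coupling_hub in the frame of tray_long between -0.015 and 0.015 m and z of coupling_hub in the frame of tray_long between -0.001 and 0.007 m and x of bearing_small in the frame of tray_short between -0.062 and -0.032 m and y of bearing_small in the frame of tray_short between -0.015 and 0.015 m and z of bearing_small in the frame of tray_short between -0.001 and 0.007 m and x of nut_small in the frame of tray_short between 0.032 and 0.062 m and y of nut_small in the frame of tray_short between -0.015 and 0.015 m and z of nut_small in the frame of tray_short between -0.001 and 0.007 m and distance of each of collar, elbow, bolt from where it was at the start of the episode below 0.03 m and angle between bolt's own z axis and vertical below 0.2 rad); the robot touches nothing.
It fails at once if a kit part is dropped or thrown (moving faster than 0.7 m/s, as after a fall of 25 mm, with the robot not touching it) ((contact force between bearing_large and the fingers below 0.01 N and contact force between bearing_large and the arm below 0.01 N and linear speed of bearing_large above 0.7 m/s) or (contact force between nut_large and the fingers below 0.01 N and contact force between nut_large and the arm below 0.01 N and linear speed of nut_large above 0.7 m/s) or (contact force between coupling_hub and the fingers below 0.01 N and contact force between coupling_hub and the arm below 0.01 N and linear speed of coupling_hub above 0.7 m/s) or (contact force between bearing_small and the fingers below 0.01 N and contact force between bearing_small and the arm below 0.01 N and linear speed of bearing_small above 0.7 m/s) or (contact force between nut_small and the fingers below 0.01 N and contact force between nut_small and the arm below 0.01 N and linear speed of nut_small above 0.7 m/s)).
It fails at once if the collar, elbow or bolt is moved more than 30 mm from where it stood, or the bolt is knocked over (distance of any of collar, elbow, bolt from where it was at the start of the episode above 0.03 m or angle between bolt's own z axis and vertical above 0.6 rad).
It also fails if it takes over 120 s, if anything falls off the work surface, if the arm or the gripper's body presses on something with over 40 N, if the wrist force passes 120 N, or if a joint passes its speed limit or range.

## Working session

There is one attempt and no reset: what is moved stays moved. The work goes in short steps, Python scripts to look and compute and a tool call to move; the robot and the scene stay as the last step left them, time stands still between calls to the robot, and variables do not carry over. Pictures are saved under pics/ and viewed, at most 14 in all, crops included, and the job is handed in when it is done.

Besides the shell and the picture viewer there is one more tool, called after "Request:" as name(argument=value, ...), one argument or row to a line, values as JSON. carry_out: Moves the arm, as the interface text tells. Its arguments: {"type":"object","properties":{"series":{"type":"string"},"jaw":{"type":"number"},"grip_force":{"type":"number"}},"required":["series"]}

```bash
mkdir -p pics
cat > h.py <<'E'
import numpy as np, cv2
from workcell import bot, eyes, spot_in
from scipy.spatial.transform import Rotation as R
NAMES="bearing_large bearing_small nut_large nut_small coupling_hub tray_long tray_short collar elbow bolt".split()
def pose(c):
    k=eyes.get_calibration(c)
    if 'T_tool_cam' in k:
        s=bot.read_state(); T=np.eye(4); T[:3,:3]=R.from_rotvec(s['tcp_rot']).as_matrix(); T[:3,3]=s['tool_pos']
        T=T@np.array(k['T_tool_cam']); return np.array(k['K']),T[:3,:3],T[:3,3]
    r=np.array(k['rotation'])
    if r.shape!=(3,3): r=R.from_rotvec(r).as_matrix()
    return np.array(k['K']),r,np.array(k['position'])
def cloud(c):
    K,r,p=pose(c); im,d=eyes.read_camera(c)
    v,u=np.mgrid[:400,:640]
    P=np.stack([(u-K[0,2])/K[0,0]*d,(v-K[1,2])/K[1,1]*d,d],-1)@r.T+p
    P[d==0]=np.nan
    return im,d,P
def ray(c,u,v,z):
    K,r,p=pose(c); w=r@np.array([(u-K[0,2])/K[0,0],(v-K[1,2])/K[1,1],1]); return p+w*(z-p[2])/w[2]
E
python3 - <<'E'
from h import *
for c in('scene','side','wrist'):
    im,d,P=cloud(c); cv2.imwrite(f'pics/{c}0.png',im); K,r,p=pose(c); print(c,p.round(3),r[:,2].round(2))
    for n in NAMES:
        for o in spot_in(c,n)[:3]:
            u,v,w,h=o['rect']; 
            q=P[int(np.clip(v,0,399)),int(np.clip(u,0,639))]
            print(n,round(o['score'],2),np.round(o['rect']),ray(c,u,v,.01).round(3)[:2],q.round(3))
print(bot.read_state())
E
```

```text
scene [ 1.002 -0.308  0.871] [-0.43  0.31 -0.85]
bearing_large 0.91 [392. 237.  16.  18.] [0.758 0.076] [ 0.753  0.08  -0.001]
bearing_large 0.82 [370. 167.  19.  20.] [0.557 0.18 ] [ 0.547  0.189 -0.005]
bearing_large 0.75 [380. 200.  24.  24.] [0.656 0.128] [0.653 0.131 0.006]
nut_large 0.83 [342. 182.  22.  20.] [0.55  0.083] [0.544 0.088 0.001]
coupling_hub 0.63 [343. 231.  22.  23.] [ 0.667 -0.009] [ 0.661 -0.007  0.002]
tray_long 0.93 [201. 260. 116. 102.] [ 0.514 -0.334] [ 0.506 -0.335  0.002]
tray_long 0.55 [298. 213.  17.  25.] [ 0.553 -0.069] [ 0.569 -0.08   0.047]
tray_long 0.22 [390. 130.  79.  56.] [0.491 0.318] [0.484 0.325 0.   ]
tray_short 0.62 [389. 131.  74.  57.] [0.491 0.314] [0.484 0.321 0.003]
collar 0.65 [297. 173.  15.  15.] [0.446 0.004] [ 0.437  0.006 -0.002]
collar 0.55 [308. 253.  14.  13.] [ 0.663 -0.116] [ 0.658 -0.114 -0.001]
elbow 0.61 [262. 188.  29.  16.] [ 0.43  -0.101] [ 0.437 -0.104  0.023]
bolt 0.72 [309. 253.  13.  14.] [ 0.665 -0.114] [ 0.66  -0.112  0.   ]
bolt 0.68 [296. 215.  15.  24.] [ 0.555 -0.077] [ 0.565 -0.084  0.036]
side [0.11  0.429
[... 1215 characters left out ...]
319] [0.413 0.309 0.001]
{'time': 1.65, 'q': array([ 1.28908466e+00,  2.63884039e-01,  1.60401219e+00, -2.16006722e-06,
        1.27371444e+00, -3.69157424e-02]), 'joint_vel': array([ 0.00040463, -0.00160223, -0.00106246, -0.00123051, -0.00172906,
       -0.00103586]), 'joint_torque': array([ 2.25344978e-03, -5.15046287e+01, -3.67714155e+01,  2.98777413e-04,
        7.62486670e-04, -5.70524833e-06]), 'tool_pos': array([0.16360022, 0.6548576 , 0.24528389]), 'tcp_rot': array([-3.83564064e-01, -3.11808882e+00,  2.84521191e-05]), 'wrist_force': array([ 0.82687543, -0.25282486,  0.21356103]), 'torque': array([-0.03556257, -0.04991478, -0.00467007]), 'grip_force': 0.0, 'width': 1.0039719721157638}
```

Run:
```python
import cv2
a=cv2.imread('pics/scene0.png'); cv2.imwrite('pics/a.png',cv2.resize(a[90:330,130:450],(800,600),interpolation=2))
a=cv2.imread('pics/side0.png'); cv2.imwrite('pics/b.png',cv2.resize(a[140:400,90:550],(800,452),interpolation=2))
```

```text
(no output)
```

View pics/a.png

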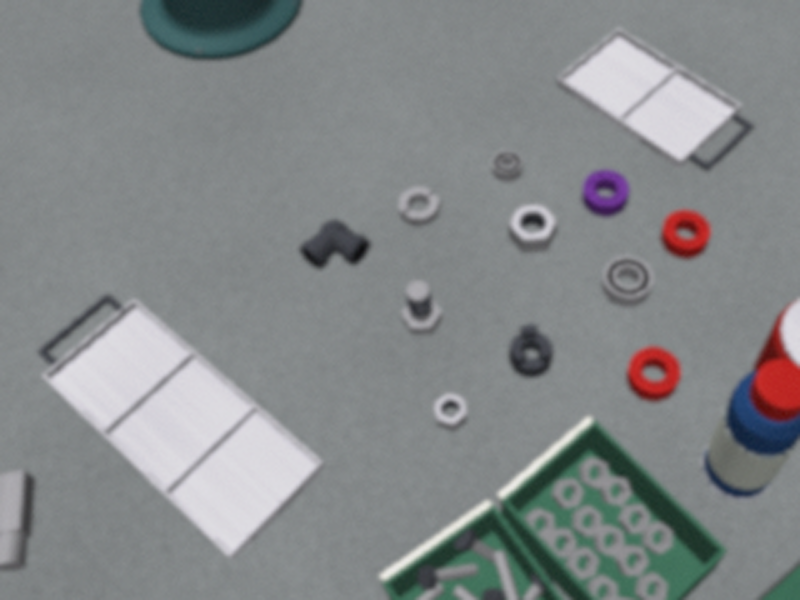

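View pics/b.png

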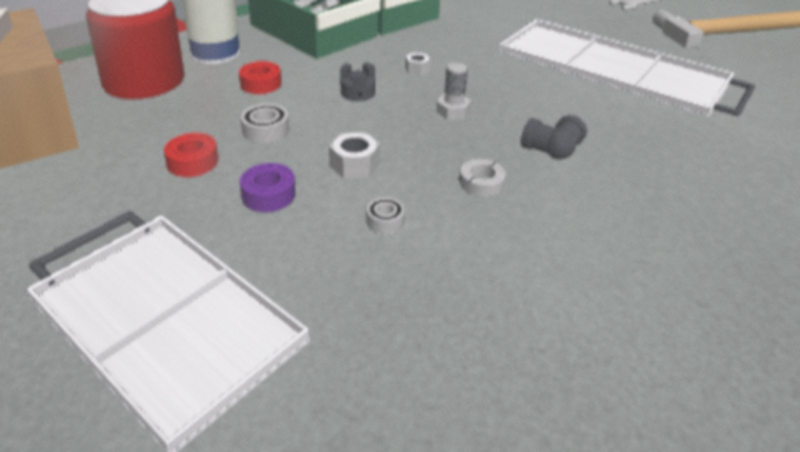

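```bash
cat >> h.py <<'E'
def toplane(c,uv,z): return np.array([ray(c,u,v,z)[:2] for u,v in uv])
def tray(c,roi,thr=190,z=.012):
    im,d,P=cloud(c); m=(im.min(2)>thr).astype(np.uint8); k=np.zeros_like(m); x0,y0,x1,y1=roi; k[y0:y1,x0:x1]=m[y0:y1,x0:x1]
    k=cv2.morphologyEx(k,cv2.MORPH_CLOSE,np.ones((5,5)))
    cs,_=cv2.findContours(k,0,1); q=max(cs,key=cv2.contourArea)[:,0]
    w=toplane(c,q,z).astype(np.float32); (x,y),s,a=cv2.minAreaRect(w*1000); return x,y,s,a
E
python3 - <<'E'
from h import *
for t in(170,200):
  print(tray('scene',(140,205,265,320),t)); print(tray('scene',(345,95,435,160),t))
  print('side',tray('side',(90,250,290,400),t),tray('side',(370,140,520,210),t))
def pr(n,uv,z,c='scene'): print(n,(toplane(c,[((u)/2.5+130,v/2.5+90) for u,v in uv],z)).round(3).tolist())
pr('bl',[(627,277)],.012);pr('nl',[(533,224)],.02);pr('hub',[(532,352)],.018);pr('ns',[(450,409)],.014);pr('bs',[(507,163)],.012)
pr('collar',[(418,204)],.01);pr('bolt',[(421,315)],.01);pr('elb',[(336,245)],.017);pr('reds',[(686,231),(654,372),(606,192)],.012)
pr('hL',[(108,297),(43,355)],.012);pr('L',[(135,300),(43,375),(232,555),(320,463)],.014);pr('hS',[(750,126),(707,167)],.012);pr('S',[(618,30),(560,80),(685,160),(740,103)],.014)
print(R.from_rotvec(bot.read_state()['tcp_rot']).as_matrix().round(3))
k=eyes.get_calibration('wrist');print(np.round(k['T_tool_cam'],3),k['K'])
E
```

```text
(510.489990234375, -329.39276123046875, (278.6541748046875, 118.1156234741211), 12.200678825378418)
(482.0306396484375, 319.89544677734375, (182.30361938476562, 106.53390502929688), 8.311561584472656)
side (474.7320556640625, 324.3161315917969, (203.37747192382812, 120.40574645996094), 8.131064414978027) (506.36810302734375, -319.3907775878906, (290.8742980957031, 140.56504821777344), 11.494019508361816)
(512.9238891601562, -330.7982177734375, (270.67327880859375, 110.12784576416016), 12.087441444396973)
(482.34466552734375, 319.70770263671875, (176.99745178222656, 100.03502655029297), 8.25041675567627)
side (475.679443359375, 324.2236328125, (199.14703369140625, 117.28938293457031), 8.416308403015137) (505.569580078125, -315.6963195800781, (286.31744384765625, 105.7545394897461), 9.531706809997559)
bl [[0.661, 0.126]]
nl [[0.55, 0.087]]
hub [[0.67, -0.012]]
ns [[0.668, -0.114]]
bs [[0.46, 0.122]]
collar [[0.442, 0.008]]
bolt [[0.562, -0.074]]
elb [[0.437, -0.097]]
reds [[0.657, 0.217], [0.761, 0.072], [0.562, 0.183]]
hL [[0.339, -0.323], [0.361, -0.406]]
L [[0.362, -0.302], [0.384, -0.415], [0.661, -0.355], [0.636, -0.245]]
hS [[0.594, 0.381], [0.607, 0.298]]
S [[0.38, 0.365], [0.4, 0.252], [0.585, 0.284], [0.563, 0.396]]
[[-0.97   0.242  0.   ]
 [ 0.242  0.97   0.   ]
 [-0.     0.    -1.   ]]
[[-0.    -0.957 -0.29   0.076]
 [ 1.    -0.     0.     0.001]
 [-0.    -0.29   0.957 -0.128]
 [ 0.     0.     0.     1.   ]] [[327.70908168   0.         321.00226273]
 [  0.         327.70908168 194.35866201]
 [  0.           0.           1.        ]]
```

Request:
carry_out(
  series="0.024 -0.041 0.005 1;0.024 -0.041 0.005 1;0.024 -0.041 0.005 1;0.024 -0.041 0.005 1;0.024 -0.041 0.005 1;0.024 -0.041 0.005 1;0.024 -0.041 0.005 1;0.024 -0.041 0.005 1;0.024 -0.041 0.005 1;0.024 -0.041 0.005 1;0.024 -0.041 0.005 1;0.024 -0.041 0.005 1;0.024 -0.041 0.005 1;0.024 -0.041 0.005 1;0.024 -0.041 0.005 0;0 0 0 0;0 0 0 0",
)

```text
time: 4.18
tool_pos: [0.5233, 0.0401, 0.3201]
tcp_rot: [-0.002, -3.141, -0.001]
wrist_force: [0.3, 1.2, -0.7]
width: 1.001
grip_force: 0.0
```

Run:
```python
from h import *
c='wrist'
im,d,P=cloud(c); cv2.imwrite('pics/w1.png',im)
np.savez('w1.npz',im=im,d=d,P=P)
Z=dict(bearing_large=.021,bearing_small=.016,nut_large=.025,nut_small=.018,coupling_hub=.025)
for n in NAMES[:5]:
    for o in spot_in(c,n)[:3]:
        u,v,w,h=o['rect']; print(n,round(o['score'],2),np.round(o['rect'],1),ray(c,u,v,Z[n]/2).round(4)[:2])
s=bot.read_state();print(s['time'],s['tool_pos'],s['q'],R.from_rotvec(s['tcp_rot']).as_matrix()[:,1])
```

```text
bearing_large 0.91 [379.4 246.8  34.3  33.2] [0.6603 0.1276]
bearing_large 0.9 [441.9 244.3  40.   38.7] [0.6563 0.2188]
bearing_large 0.84 [424.2 181.2  42.1  40.3] [0.5611 0.1842]
bearing_small 0.56 [384.6 103.2  28.5  25.7] [0.4576 0.1243]
nut_large 0.96 [355.4 171.1  36.4  42.1] [0.5466 0.0888]
nut_small 0.82 [218.4 248.2  24.9  13.1] [ 0.6638 -0.109 ]
coupling_hub 0.6 [285.8 252.9  29.5  35.1] [ 0.6697 -0.0097]
4.475 [0.5231764  0.04079274 0.32028409] [ 3.02897267e-02 -6.14993864e-02  1.82326975e+00  9.02908333e-05
  1.37982518e+00 -1.54162037e+00] [-1.09662686e-03  9.99999395e-01  8.85273590e-05]
```

View pics/w1.png

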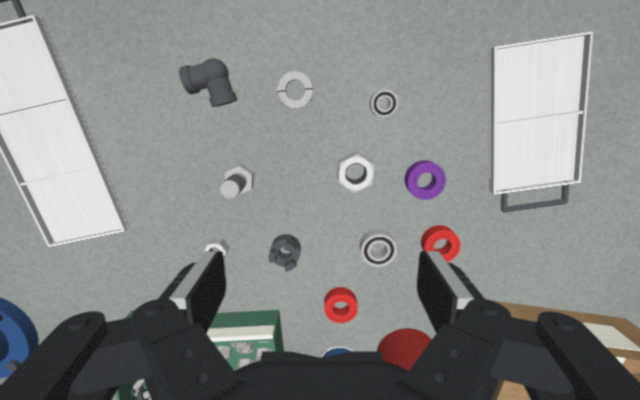

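```bash
cat >> h.py <<'E'
def blob(c,roi,z,thr,dark=False):
    im,_=eyes.read_camera(c); x0,y0,x1,y1=roi; g=cv2.cvtColor(im,6); s=g[y0:y1,x0:x1].astype(np.float32)
    m=((s<thr) if dark else (s>thr)).astype(np.uint8); m=cv2.morphologyEx(m,cv2.MORPH_CLOSE,np.ones((3,3)))
    cs,_=cv2.findContours(m,0,1); q=max(cs,key=cv2.contourArea)[:,0]+[x0,y0]
    return toplane(c,q,z)*1000
def hexfit(w):
    h=cv2.convexHull(w.astype(np.float32))[:,0]; best=[]
    for a in range(60):
        W=[np.ptp(h@[np.cos(t),np.sin(t)]) for t in np.radians(a+np.array([0,60,120]))]; best.append((np.mean(W),a))
    return min(best),max(best),(h.max(0)+h.min(0))/2
E
python3 - <<'E'
from h import *
for th in(170,190): print('nl',hexfit(blob('wrist',(330,145,382,202),.025,th)))
for th in(170,190): print('ns',hexfit(blob('wrist',(203,235,226,252),.018,th)))
for th in(170,190):
  print('short',tray('wrist',(470,20,610,205),th,.014),'long',tray('wrist',(0,0,150,260),th,.014))
g=cv2.imread('pics/w1.png'); print(np.median(g[140:160,300:330],(0,1)))
cv2.imwrite('pics/w1c.png',cv2.resize(g[80:280,170:470],(800,533),interpolation=2))
E
```

```text
nl ((np.float64(46.424575322331954), 27), (np.float64(50.9943641431492), 55), array([547.8014 ,  87.36918], dtype=float32))
nl ((np.float64(44.56417051820366), 28), (np.float64(47.23957496815553), 53), array([547.16003,  87.25809], dtype=float32))
ns ((np.float64(23.77126597821359), 0), (np.float64(25.779147970044438), 34), array([ 657.8595  , -113.289055], dtype=float32))
ns ((np.float64(22.81782084734063), 0), (np.float64(24.747450289830073), 33), array([ 657.8973, -113.5176], dtype=float32))
short (477.16680908203125, 324.03717041015625, (191.7366180419922, 118.73883056640625), 8.334922790527344) long (507.59259033203125, -328.7480773925781, (285.2662658691406, 120.54039764404297), 12.22163200378418)
short (477.01568603515625, 324.1318664550781, (189.82643127441406, 117.22511291503906), 8.351395606994629) long (507.0204162597656, -328.90374755859375, (283.7792053222656, 119.38385772705078), 12.202940940856934)
[154. 157. 152.]
```

View pics/w1c.png

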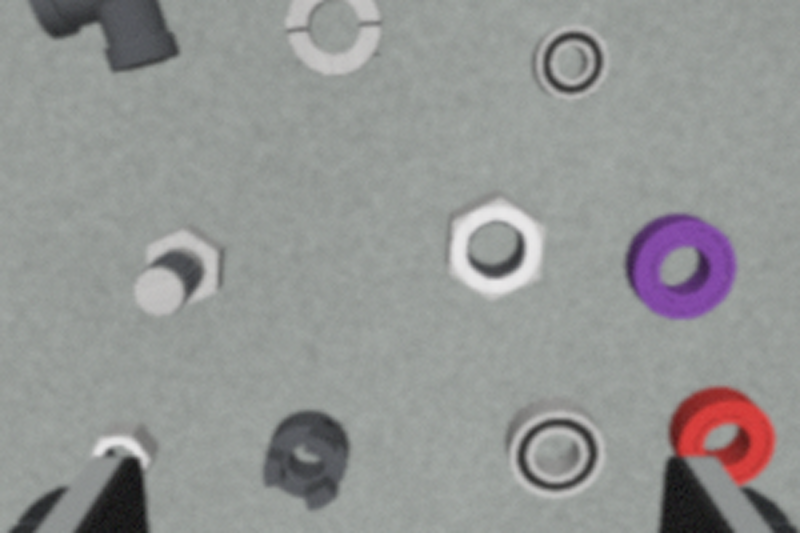

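Request:
carry_out(
  series="0.012 0.023 -0.03 -2;0.012 0.024 -0.04 0;0 0 -0.05 0;0 0 -0.05 0;0 0 -0.05 0;0 0 -0.04 0;0 0 -0.025 0;0 0 -0.02 0;0 0 0 0",
  jaw=1,
  grip_force=50,
)

```text
time: 6.0
tool_pos: [0.5458, 0.0866, 0.0134]
tcp_rot: [-0.056, -3.137, 0.001]
wrist_force: [-0.1, -0.0, -0.6]
width: 1.001
grip_force: 0.0
```

Request:
carry_out(
  series="0 0 0 0;0 0 0 0;0 0 0 0;0 0 0 0;0 0 0 0;0 0 0 0",
  jaw=-1,
)

```text
time: 6.75
tool_pos: [0.5491, 0.087, 0.0169]
tcp_rot: [0.055, 3.138, 0.001]
wrist_force: [-1.3, -0.6, 6.2]
width: 0.524
grip_force: 52.8
```

Request:
carry_out(
  series="0 0 0.02 0;0 0 0.04 0;0 0 0.055 0;0 -0.03 0.01 0;-0.005 -0.046 0 2;-0.005 -0.046 0 2;-0.005 -0.046 0 2;-0.005 -0.046 0 2;-0.005 -0.046 0 2;-0.005 -0.046 0 2;-0.005 -0.046 0 2;-0.005 -0.046 0 0;-0.001 -0.018 0 0;0 0 -0.03 0;0 0 -0.04 0;0 0 -0.02 0;0 0 0 0",
)

```text
time: 8.88
tool_pos: [0.5051, -0.3275, 0.0481]
tcp_rot: [0.328, -3.121, -0.005]
wrist_force: [-0.4, -0.2, -1.9]
width: 0.526
grip_force: 51.8
```

Run:
```python
from h import *
im,d,P=cloud('wrist'); cv2.imwrite('pics/w2.png',im)
s=bot.read_state();print(s['time'],s['tool_pos'],s['width'],np.degrees(np.arctan2(*R.from_rotvec(s['tcp_rot']).as_matrix()[[1,0],1])))
```

```text
8.925 [ 0.50639773 -0.3284708   0.0498921 ] 0.5253189922152985 102.0048379440588
```

View pics/w2.png

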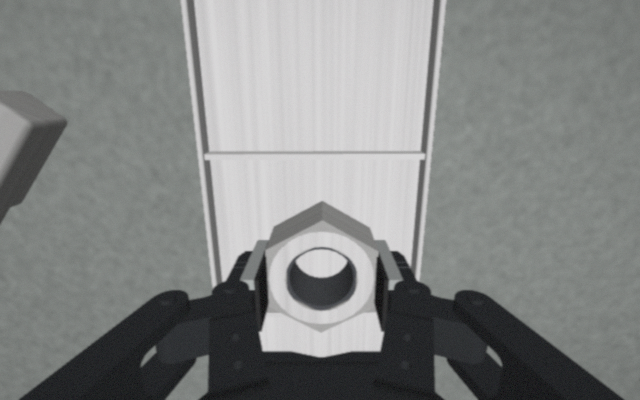

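Run:
```python
from h import *
a=np.radians(12.2); X=np.array([np.cos(a),np.sin(a)]); Y=np.array([-X[1],X[0]])
t=bot.read_state()['tool_pos'][:2]
for u,v in((205,155),(425,155),(314,155),(321,203)):
    for z in(.015,.033+.024):
        w=ray('wrist',u,v,z)[:2]-t; print(u,v,z,(w@X).round(4),(w@Y).round(4))
```

```text
205 155 0.015 -0.0466 -0.0565
205 155 0.057 -0.0539 -0.0416
425 155 0.015 -0.0462 0.0535
425 155 0.057 -0.0536 0.04
314 155 0.015 -0.0464 -0.002
314 155 0.057 -0.0538 -0.0012
321 203 0.015 -0.0211 0.0014
321 203 0.057 -0.035 0.0014
```

Request:
carry_out(
  series="0 0 -0.016 0;0 0 -0.009 0;0 0 -0.004 0;0 0 -0.002 0;0 0 0 0",
)

```text
time: 9.55
tool_pos: [0.5067, -0.3292, 0.02]
tcp_rot: [-0.328, 3.124, -0.0]
wrist_force: [-1.8, 1.2, 2.6]
width: 0.53
grip_force: 52.4
```

Request:
carry_out(
  series="0 0 0 0;0 0 0 0;0 0 0 0;0 0 0 0;0 0 0.02 0;0 0 0.03 0;0 0 0.04 0;0.022 0.033 0.02 -2;0.022 0.033 0.02 -2;0.022 0.033 0.02 -2;0.022 0.033 0.02 -2;0.022 0.033 0 -2;0.022 0.033 0 -2;0.022 0.033 0 0;0.022 0.033 0 0;0 0 0 0;0 0 0 0",
  jaw=0.5,
)

```text
time: 11.68
tool_pos: [0.6825, -0.0653, 0.1902]
tcp_rot: [-0.0, 3.141, -0.001]
wrist_force: [0.3, 0.1, 0.2]
width: 0.746
grip_force: 0.0
```

Run:
```python
from h import *
im,d,P=cloud('wrist'); cv2.imwrite('pics/w3.png',im)
for n in ('nut_small','coupling_hub'):
    for o in spot_in('wrist',n)[:3]:
        u,v,w,h=o['rect']; print(n,round(o['score'],2),np.round(o['rect'],1),ray('wrist',u,v,.01).round(4)[:2])
s=bot.read_state();print(s['time'],s['tool_pos'],s['width'],np.degrees(np.arctan2(*R.from_rotvec(s['tcp_rot']).as_matrix()[[1,0],1])))
```

```text
nut_small 0.95 [272.3 159.9  34.2  33.6] [ 0.6658 -0.1113]
coupling_hub 0.86 [380.1 161.2  46.6  48.5] [ 0.6672 -0.009 ]
11.825 [ 0.68210398 -0.06616559  0.18971575] 0.7473109566591364 89.90796380511759
```

View pics/w3.png

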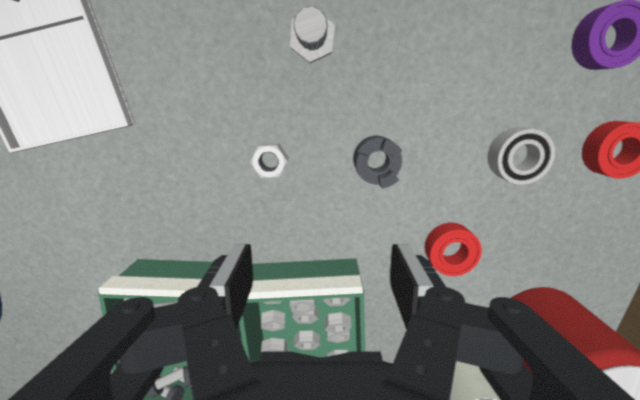

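Run:
```python
from h import *
for th in(185,200): print('ns',hexfit(blob('wrist',(245,138,292,184),.018,th)))
for z in(.0,.021,.034):
  for th in(90,110):
    w=blob('wrist',(345,125,412,195),z,th,True).astype(np.float32); print('hub',z,cv2.minEnclosingCircle(w),w.min(0),w.max(0))
for z in(.0,.021): print('bl',ray('wrist',526,152,z))
```

```text
ns ((np.float64(29.75868193192331), 5), (np.float64(32.10911224899514), 32), array([ 666.35986, -113.40901], dtype=float32))
ns ((np.float64(28.767072471631206), 0), (np.float64(29.955268964641117), 35), array([ 666.3369  , -113.338394], dtype=float32))
hub 0.0 ((669.48291015625, -10.423096656799316), 24.76371955871582) [645.59393  -32.742756] [693.37195    9.158605]
hub 0.0 ((670.8683471679688, -8.53620719909668), 27.23699378967285) [644.6736   -32.670338] [695.47314   13.928401]
hub 0.021 ((671.3094482421875, -4.00015926361084), 17.74441146850586) [653.93365 -19.57718] [688.68066     5.4192257]
hub 0.021 ((665.5665893554688, -10.979100227355957), 25.30142593383789) [642.28394  -34.578636] [689.70575    8.915571]
hub 0.034 ((669.390869140625, -8.114851951599121), 15.263547897338867) [654.5533   -22.179106] [684.22845     0.9535195]
hub 0.034 ((663.7426147460938, -14.485112190246582), 24.147302627563477) [640.8151  -36.44847] [686.1383      5.7179966]
bl [0.66046182 0.13502779 0.        ]
bl [0.65693092 0.12181599 0.021     ]
```

Request:
carry_out(
  series="-0.008 0.027 -0.02 0;-0.0076 0.0276 -0.03 0;0 0 -0.04 0;0 0 -0.04 0;0 0 -0.025 0;0 0 -0.0163 0;0 0 0 0",
  jaw=1,
)

```text
time: 13.1
tool_pos: [0.666, -0.0105, 0.0166]
tcp_rot: [-0.001, -3.139, -0.0]
wrist_force: [0.1, 1.4, -0.3]
width: 0.999
grip_force: 0.0
```

Request:
carry_out(
  series="0 0 0 0;0 0 0 0;0 0 0 0;0 0 0 0;0 0 0 0;0 0 0 0",
  jaw=-1,
)

```text
time: 13.85
tool_pos: [0.6686, -0.0109, 0.02]
tcp_rot: [0.001, 3.138, -0.001]
wrist_force: [-0.6, -0.6, 5.9]
width: 0.494
grip_force: 51.5
```

Request:
carry_out(
  series="0 0 0.02 0;0 0 0.04 0;0 0 0.04 0;-0.0113 -0.05 0 2;-0.0113 -0.05 0 2;-0.0113 -0.05 0 2;-0.0113 -0.05 0 2;-0.0113 -0.05 0 2;-0.0113 -0.0484 0 2;0 0 -0.04 0;0 0 -0.03 0;0 0 -0.01 0;0 0 -0.006 0;0 0 -0.006 0;0 0 -0.003 0;0 0 -0.0015 0;0 0 0 0",
)

```text
time: 15.98
tool_pos: [0.5998, -0.3091, 0.0231]
tcp_rot: [-0.328, 3.123, -0.001]
wrist_force: [-2.0, 1.6, 5.2]
width: 0.495
grip_force: 51.9
```

Run:
```python
from h import *
im,d,P=cloud('wrist'); cv2.imwrite('pics/w4.png',im)
s=bot.read_state();print(s['time'],s['tool_pos'],s['width'],s['wrist_force'],np.degrees(np.arctan2(*R.from_rotvec(s['tcp_rot']).as_matrix()[[1,0],1])))
```

```text
16.025 [ 0.59980387 -0.3090752   0.02304424] 0.4958210930559027 [-1.0871994   1.28023213  6.29552777] 101.97549857936052
```

View pics/w4.png

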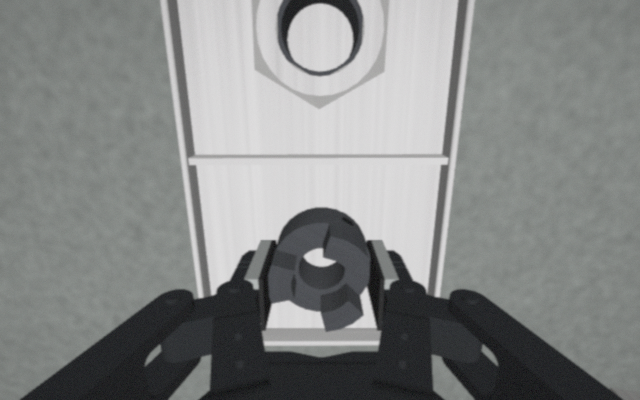

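Request:
carry_out(
  series="0 0 0 0;0 0 0 0;0 0 0 0;0 0 0 0;0 0 0.02 0;0 0 0.03 0;0 0 0.025 0;0.0134 0.039 0 4;0.0134 0.039 0 4;0.0134 0.039 0 4;0.0134 0.039 0 4;0.0136 0.0395 0 4;0 0 -0.03 0;0 0 -0.03 0;0 0 -0.012 0;0 0 -0.0085 0;0 0 0 0",
  jaw=0.5,
)

```text
time: 18.15
tool_pos: [0.6666, -0.1137, 0.0164]
tcp_rot: [-0.865, 3.02, -0.0]
wrist_force: [1.3, 0.2, -0.3]
width: 0.754
grip_force: 0.0
```

Request:
carry_out(
  series="0 0 0 0;0 0 0 0;0 0 0 0;0 0 0 0;0 0 0 0;0 0 0 0",
  jaw=-1,
  grip_force=40,
)

```text
time: 18.9
tool_pos: [0.6675, -0.1137, 0.0174]
tcp_rot: [-0.865, 3.018, -0.002]
wrist_force: [0.2, -1.4, 5.6]
width: 0.336
grip_force: 40.6
```

Request:
carry_out(
  series="0 0 0.02 0;0 0 0.04 0;0 0 0.03 0;-0.0262 0.0478 0 -2.6;-0.0262 0.0478 0 -2.6;-0.0262 0.0478 0 -2.6;-0.0262 0.0478 0 -2.6;-0.0262 0.0478 0 -2.6;-0.0262 0.0478 0 -2.6;-0.0262 0.0478 0 -2.6;-0.0262 0.0478 0 -2.7;-0.0263 0.0482 0 -2.7;0 0 0 0;0 0 -0.03 0;0 0 -0.03 0;0 0 -0.012 0;0 0 -0.006 0;0 0 -0.005 0;0 0 -0.003 0;0 0 0 0",
)

```text
time: 21.4
tool_pos: [0.431, 0.3175, 0.0205]
tcp_rot: [-0.229, 3.132, 0.001]
wrist_force: [-0.4, -0.4, -0.1]
width: 0.34
grip_force: 40.0
```

Run:
```python
from h import *
im,d,P=cloud('wrist'); cv2.imwrite('pics/w5.png',im)
s=bot.read_state();print(s['time'],s['tool_pos'],s['width'],s['wrist_force'],np.degrees(np.arctan2(*R.from_rotvec(s['tcp_rot']).as_matrix()[[1,0],1])))
```

```text
21.45 [0.43084242 0.31741612 0.02047105] 0.3390678939026408 [0.12043049 0.62487175 0.03277179] 98.37629238192643
```

View pics/w5.png

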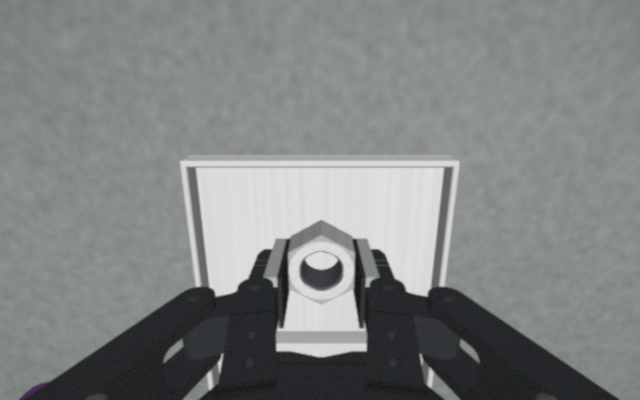

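Request:
carry_out(
  series="0 0 -0.0015 0;0 0 0 0",
)

```text
time: 21.7
tool_pos: [0.4309, 0.3175, 0.0203]
tcp_rot: [-0.23, 3.133, 0.0]
wrist_force: [-3.4, -2.3, 11.0]
width: 0.336
grip_force: 41.3
```

Request:
carry_out(
  series="0 0 0 0;0 0 0 0;0 0 0 0;0 0 0 0;0 0 0.0215 0;0 0 0.03 0;0 0 0.04 0;0.01 -0.035 0.02 -4;0.01 -0.035 0.02 -4.3;0.01 -0.035 0 0;0.01 -0.035 0 0;0 0 0 0;0 0 0 0",
  jaw=0.5,
)

```text
time: 23.32
tool_pos: [0.4703, 0.1773, 0.1498]
tcp_rot: [0.001, -3.141, -0.001]
wrist_force: [-0.1, -0.3, 0.7]
width: 0.757
grip_force: 0.0
```

Run:
```python
from h import *
im,d,P=cloud('wrist'); cv2.imwrite('pics/w6.png',im)
for n in ('bearing_small','bearing_large'):
    for o in spot_in('wrist',n)[:3]:
        u,v,w,h=o['rect']; print(n,round(o['score'],2),np.round(o['rect'],1),ray('wrist',u,v,.008).round(4)[:2])
s=bot.read_state();print(s['time'],s['tool_pos'],s['width'],np.degrees(np.arctan2(*R.from_rotvec(s['tcp_rot']).as_matrix()[[1,0],1])))
```

```text
bearing_small 0.9 [253.6 172.4  46.   43.9] [0.4574 0.1221]
bearing_large 0.96 [326.4 282.4  59.3  61.1] [0.5627 0.1843]
bearing_large 0.78 [358.5 346.6  48.7  20.2] [0.6356 0.2169]
bearing_large 0.63 [268.5 351.9  40.2  19. ] [0.6423 0.1266]
23.475 [0.47022774 0.17799524 0.1498672 ] 0.7526459749959653 90.13835211209675
```

View pics/w6.png

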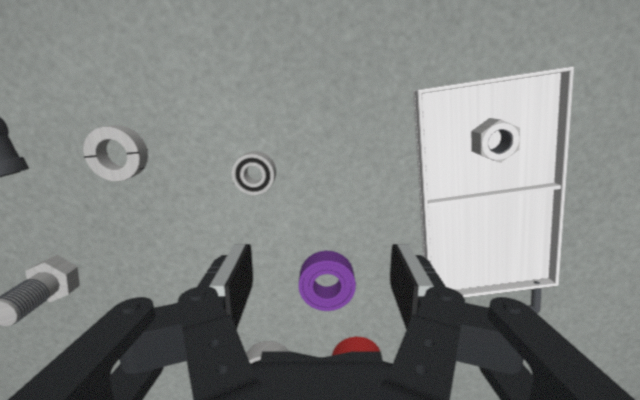

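Request:
carry_out(
  series="-0.0065 -0.0275 -0.01 0;-0.0065 -0.0275 -0.02 0;0 0 -0.04 0;0 0 -0.035 0;0 0 -0.02 0;0 0 -0.0095 0;0 0 0 0",
)

```text
time: 24.35
tool_pos: [0.4571, 0.1226, 0.0151]
tcp_rot: [0.003, -3.141, 0.0]
wrist_force: [0.2, -0.3, 0.2]
width: 0.752
grip_force: 0.0
```

Request:
carry_out(
  series="0 0 0 0;0 0 0 0;0 0 0 0;0 0 0 0;0 0 0 0;0 0 0 0",
  jaw=-1,
)

```text
time: 25.1
tool_pos: [0.4587, 0.1225, 0.0169]
tcp_rot: [-0.002, 3.139, 0.001]
wrist_force: [-1.2, 1.2, 6.3]
width: 0.392
grip_force: 39.7
```

Request:
carry_out(
  series="0 0 0.02 0;0 0 0.04 0;0 0 0.03 0;0.0132 0.0417 0 1.7;0.0132 0.0417 0 1.7;0.0132 0.0417 0 1.7;0.0132 0.0417 0 1.6;0.0132 0.0418 0 1.6;0 0 0 0;0 0 -0.03 0;0 0 -0.03 0;0 0 -0.012 0;0 0 -0.006 0;0 0 -0.005 0;0 0 -0.003 0;0 0 -0.001 0;0 0 0 0",
)

```text
time: 27.22
tool_pos: [0.5242, 0.3311, 0.0199]
tcp_rot: [-0.229, 3.132, 0.001]
wrist_force: [-2.1, -1.0, 5.1]
width: 0.387
grip_force: 40.7
```

Run:
```python
from h import *
im,d,P=cloud('wrist'); cv2.imwrite('pics/w7.png',im)
s=bot.read_state();print(s['time'],s['tool_pos'],s['width'],s['wrist_force'],np.degrees(np.arctan2(*R.from_rotvec(s['tcp_rot']).as_matrix()[[1,0],1])))
```

```text
27.275 [0.52421419 0.33108887 0.01991865] 0.38714427755800057 [-1.58159263 -1.74756212  5.90893665] 98.3792399663328
```

View pics/w7.png

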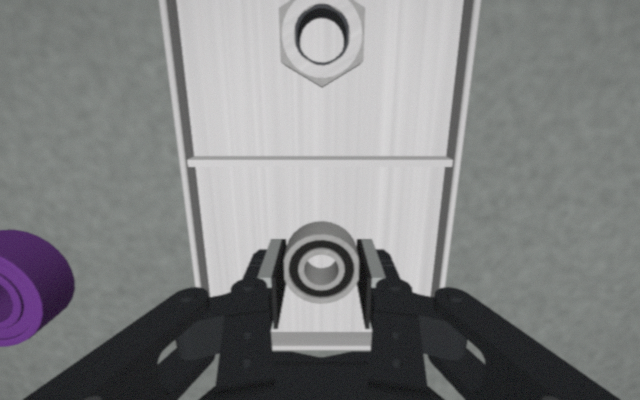

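Request:
carry_out(
  series="0 0 0 0;0 0 0 0;0 0 0 0;0 0 0 0;0 0 0.0215 0;0 0 0.03 0;0 0 0.04 0;0.03 -0.03 0.02 -4;0.03 -0.03 0.02 -4.3;0.03 -0.03 0 0;0.03 -0.03 0 0;0.03 -0.03 0 0;0 0 0 0;0 0 0 0",
  jaw=0.5,
)

```text
time: 29.02
tool_pos: [0.6734, 0.1809, 0.151]
tcp_rot: [-0.001, 3.141, 0.001]
wrist_force: [-0.8, 0.8, -0.1]
width: 0.752
grip_force: 0.0
```

Run:
```python
from h import *
im,d,P=cloud('wrist'); cv2.imwrite('pics/w8.png',im)
for n in ('bearing_large',):
    for o in spot_in('wrist',n)[:4]:
        u,v,w,h=o['rect']; print(n,round(o['score'],2),np.round(o['rect'],1),ray('wrist',u,v,.0105).round(4)[:2],im[int(v-h*.35),int(u)])
s=bot.read_state();print(s['time'],s['tool_pos'],s['width'],np.degrees(np.arctan2(*R.from_rotvec(s['tcp_rot']).as_matrix()[[1,0],1])))
```

```text
bearing_large 0.85 [323.   39.3  74.3  78.6] [0.5577 0.184 ] [179  85 145]
bearing_large 0.83 [364.1 169.8  62.4  64.3] [0.6571 0.2187] [ 69  70 224]
bearing_large 0.67 [253.5 173.5  68.6  64.2] [0.6605 0.1262] [105 104 106]
bearing_large 0.33 [526.7   7.5  45.8  11.7] [0.5362 0.3322] [47 49 49]
29.125 [0.67278649 0.18165613 0.15050786] 0.7505916943243228 90.12466725659368
```

Request:
carry_out(
  series="-0.0065 -0.027 -0.01 0;-0.0065 -0.0273 -0.02 0;0 0 -0.04 0;0 0 -0.035 0;0 0 -0.02 0;0 0 -0.009 0;0 0 0 0",
  jaw=0.7,
  grip_force=50,
)

```text
time: 30.0
tool_pos: [0.6606, 0.127, 0.0161]
tcp_rot: [0.003, -3.142, -0.0]
wrist_force: [0.2, 0.9, 1.0]
width: 0.851
grip_force: 0.0
```

Request:
carry_out(
  series="0 0 0 0;0 0 0 0;0 0 0 0;0 0 0 0;0 0 0 0;0 0 0 0",
  jaw=-1,
)

```text
time: 30.75
tool_pos: [0.6624, 0.1267, 0.0183]
tcp_rot: [-0.002, 3.138, 0.001]
wrist_force: [-0.1, -0.1, 5.3]
width: 0.59
grip_force: 52.8
```

Request:
carry_out(
  series="0 0 0.02 0;0 0 0.045 0;0 0 0.055 0;-0.0245 -0.0475 0 1.2;-0.0245 -0.0475 0 1.2;-0.0245 -0.0475 0 1.2;-0.0245 -0.0475 0 1.2;-0.0245 -0.0475 0 1.2;-0.0245 -0.0475 0 1.2;-0.0245 -0.0475 0 1.2;-0.0245 -0.0475 0 1.2;-0.0245 -0.0475 0 1.2;-0.0246 -0.0477 0 1.2;0 0 -0.03 0;0 0 -0.045 0;0 0 -0.02 0;0 0 -0.009 0;0 0 -0.008 0;0 0 -0.003 0;0 0 -0.0015 0",
)

```text
time: 33.25
tool_pos: [0.4159, -0.3491, 0.0212]
tcp_rot: [-0.331, 3.124, -0.001]
wrist_force: [-4.7, 4.2, 14.1]
width: 0.586
grip_force: 54.1
```

Run:
```python
from h import *
im,d,P=cloud('wrist'); cv2.imwrite('pics/w9.png',im)
s=bot.read_state();print(s['time'],s['tool_pos'],s['width'],s['wrist_force'],np.degrees(np.arctan2(*R.from_rotvec(s['tcp_rot']).as_matrix()[[1,0],1])))
```

```text
33.3 [ 0.41590983 -0.3491072   0.02125106] 0.5850934966231904 [-3.06289845  1.29294229  4.90424598] 102.08305524993216
```

View pics/w9.png

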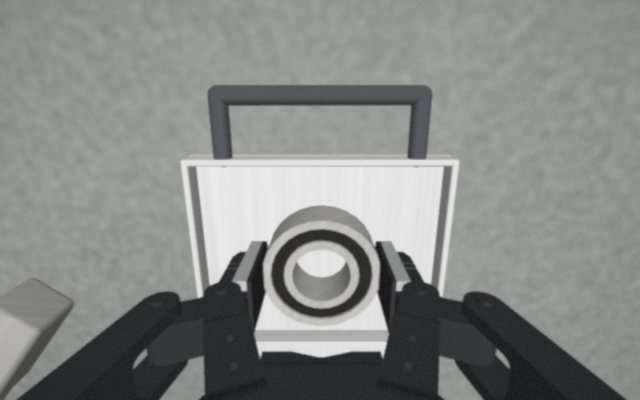

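The large bearing sits at the middle of the handle bay (320,265) and is on the floor. I'll release it and back off.

Request:
carry_out(
  series="0 0 0 0;0 0 0 0;0 0 0 0;0 0 0 0;0 0 0.02 0;0 0 0.03 0;0 0 0.04 0;0.03 0.03 0.05 0;0.03 0.03 0.05 0;0.03 0.03 0.03 0;0 0 0 0;0 0 0 0;0 0 0 0",
  jaw=0.55,
)

```text
time: 34.92
tool_pos: [0.501, -0.2617, 0.2329]
tcp_rot: [0.329, -3.121, -0.003]
wrist_force: [0.4, 0.2, -0.1]
width: 0.773
grip_force: 0.0
```

Run:
```python
from h import *
im,d,P=cloud('wrist'); a,_=eyes.read_camera('scene')
cv2.imwrite('pics/end.png',np.vstack([im[:300],cv2.resize(a[90:330,130:450],(640,300))]))
```

```text
(no output)
```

View pics/end.png

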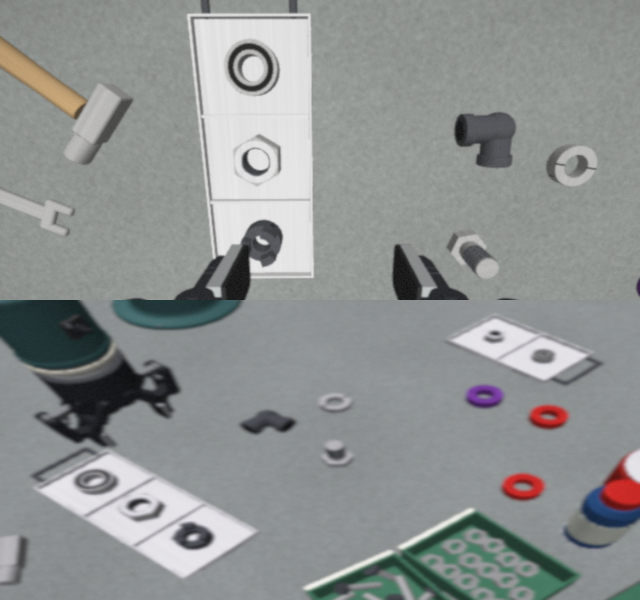

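The picture shows bearing, nut and hub centred in the long tray, bearing then nut in the short tray, and the collar, elbow and bolt standing as before.

```bash
python3 -c "
from workcell import bot
print(bot.finish_job())"
```

```text
the job is handed in; nothing more can be done
None
```

I set all five parts down and released them in their bays in the order asked, left the collar, elbow and bolt untouched, and handed the job in at about 35 s; the hand-in gave no verdict.

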